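# Load the drained slide rack into the slide loader

### The arm

A 6-joint arm with a two-finger parallel gripper is mounted at the origin on the work surface. World frame = base frame: x ahead of the robot, y to its left, z up, the work surface at z = 0. Lengths are in mm, angles in rad, forces in N, time in s.
With the tool pointing down it reaches from about 275 to 1000 mm from the base axis. Payload 8.4 kg.
Tool frame: the origin (TCP) lies between the finger pads; the fingertips stand 17 mm ahead of it and the grasp point (between the pads) lies 2 mm behind it; z points along the fingers, y is the line along which they close (so a half turn about z gives the same grasp; the last joint's range is limited). The gripper opens to 85 mm and grips with 20 to 120 N. Pads are 22 mm wide; open, the fingers measure 114 mm over their backs; the gripper's body (76 mm by 85 mm) begins 54 mm behind the grasp point. The pads swing forward as they close: fully open they stand 13 mm farther back than shut.
Start: joints at [1.296, 0.353, 1.633, -0, 1.155, -0.002], TCP at [168.391, 601.89, 210.681] pointing down, gripper open.
Joint ranges: [-2.63, 2.63], [-0.92, 2.1], [0.06, 2.66], [-1.3, 4.44], [0, 2.69], [-3.02, 3.02]. Speed limits (rad/s): [2.22, 2.22, 2.79, 3.14, 3.14, 3.14].

### API

Orientations are given as [roll, pitch, yaw] about the fixed x, y, z axes, in that order (R = Rz(yaw) Ry(pitch) Rx(roll)).
In Python, from rig import sense, grab_frame, sign_off gives the robot as it stands. The module is installed in compiled form; this text tells all that it offers.
- The arm moves only by the tool send_rows, never from a script. Its argument "moves" is a list that holds one entry, the list of rows, each a list of 7 numbers: the shift along the world's x, y, z in m, then the turn, a rotation vector about the world's x, y, z in rad, then the opening, from -1 (shut) to 1 (fully open). In form: [[[dx, dy, dz, rx, ry, rz, jaw], ...]]. A call has 1 to 10 rows; each row shifts and turns the commanded pose from where the row before left it; what a row does not reach is not made up. A row lasts 1/10 s, in which the tool goes at most 50 mm and 8.59 degrees, less where a joint would pass 70% of its speed; a pose out of reach is approached as far as the arm can. A call with a gripper value outside its range is refused whole. The fingers move at their own pace and stop on an object; "grip_force" is the grip in N (left out, the last holds). Time passes only in rows, so rows that do not move let the fingers close. It gives the time, the measured TCP pose, the force, the opening and the grip force at its end, in the units of the state.
- sense(): the state, without advancing time (a new reading comes with each control period).
- grab_frame(name): name is "side" or "top"; returns a dict with "img" (400x640x3 uint8, red, green, blue), "mtx" (3x3 intrinsics, pixels), "rvec" (rotation vector, rad) and "tvec" (3), from world to camera coordinates, as OpenCV has them. Camera axes: x right, y down, z forward; pixel columns grow to the right and rows downward; lengths in mm; the calibration is good to about 2 mm. A picture is of the moment at which its call begins. There is no depth.
- sign_off(): hands the job in; it is judged then, once.
The state is a dict: "clock": time; "qpos": joint angles; "qvel": joint speeds; "joint_efforts": joint torques, N m; "eef_pos": TCP position; "tcp_rot": TCP orientation; "contact_force": force on the tool from outside, world axes, zero at the start; "wrist_torque": the same for the moment, N m; "opening": opening from 0.0 (shut) to 1.0 (fully open); "grasp_force": force on a finger pad.
Only numpy, scipy, OpenCV 4.12 (cv2) and the standard library are available. Lean on these libraries where they do the work, as an engineer would, in place of code of your own. Each camera call takes 0.05 s, during which the arm holds its last target. There are 200 camera calls.

### The job

Lift the slide rack with the blue grip up and off its hooks on the draining stand and set it all the way down in the slide loader's well, keeping hold of it until it stands on the floor of the well. Once it is in and you have let go, and not before, press the green start button fully in and release it. Leave the orange-grip rack hanging and do not disturb the other things on the bench.

Things in the scene. Friction and masses are not known exactly. Their poses are not given: they have to be found in the camera images.
- rack_blue: The rack to load: white plastic rack of glass slides, about 220 g. Lower part 70 (x) x 96 (y) x 50 (z) mm; origin at its underside's centre, z up. A rigid bail of 8 mm steel wire rises from the middles of its ends (y +-45 mm) to a straight crossbar along y, axis 115 mm above the origin, by which it hangs.
- rack_blue_grip (a point): Point to hold on the blue grip: a flat plastic bar 20 (rack x) x 14 x 78 mm on top of the crossbar that leans 0.5 rad (29 degrees) in the rack's y-z plane, its top towards the rack's -y. The point is on the bar's long axis, straight above the rack's centre, 165 mm above its underside, 30 mm short of the bar's top end. Axes as the rack's, not leaning.
- rack_orange: An identical rack with an orange grip, hanging beside the blue one on the same stand; leave it there. Origin and axes as for the blue rack. Which rack hangs left or right varies.
- stand: Fixed open steel draining stand. Origin on the table under the hook line, midway between the hook pairs; x points from the hook tips to the posts, y along the frame. Base x -80 to +110, y +-170 mm, 12 mm thick; 16 mm posts at x 75, y +-160 mm. The racks hang with their y along the stand's y (their grips lean to its -y), underside 75 mm above the table.
- hooks_plus (a point): Where a crossbar's axis lies on one hook pair: y +85 mm on the stand, 190 mm above the table. A pair is two 8 mm round prongs at +-28 mm in y, level with their axis 8 mm below this point from the posts to x = -20 mm, then sloping up to a tip at x = -36 mm whose top is 14 mm above this point. Raise the bar 22 mm or more, then move it to -x.
- hooks_minus (a point): The same point of the other hook pair, at y -85 mm on the stand.
- lamp_bar (a point): Centre of the lower front edge of the rigid white lamp bar along the top of the stand: stand x +52 to +78, z 325 to 347, y +-170 mm. To hold a grip squarely by its 14 mm, tilt the tool with the grip: fingers down and 29 degrees towards the stand's +y, closing in the stand's y-z plane. The gripper's long side then lies along the lamp bar and clears it.
- loader: Fixed slide loader: low white machine, 220 (x) x 280 (y) x 70 (z) mm, origin at its underside's centre, z up. In its top an open well, edged blue, 80 (x) x 106 (y) mm inside, centre at x 0, y +55 mm, 45 mm deep: the rack has 5 mm play on every side. Green start button at x -35, y -80 mm.
- well_floor (a point): Centre of the well's floor, 25 mm above the table, axes as the loader's. When seated the rack's origin is at this point, rack y along loader y (either way round).
- start_top (a point): Centre of the top face of the green start button (36 mm across) at rest; moves down with it. Pressed straight down.
- start (a joint): Travel of the start button in m: 0 at rest, 0.006 fully in. It springs back; fully in takes about 5 N.
- sharps_bin: Bystander: yellow sharps bin, 144 mm across, 185 mm tall, origin at the centre of its underside.
- specimen_pot: Bystander: clear pot with red cap, 52 mm across, 65 mm tall, origin at the centre of its underside.
- tip_box: Bystander: pipette tip box, 120 x 85 x 78 mm, origin at the centre of its underside.
- slide_box: Bystander: blue slide box, 80 x 150 x 50 mm, origin at the centre of its underside.
- reagent_bottle: Bystander: amber bottle, 56 mm across, 170 mm tall, origin at the centre of its underside.
- tube_rack: Bystander: grey tube rack with capped tubes, 110 x 220 x 95 mm, origin at the centre of its underside.
Not all that is in view belongs to the job. What is shaped like the rack_orange but yellow is not meant.

How it is judged (in metres and radians):
On the way, in this order (a step that is already met when the one before it is completed fails the run):
1. the blue-grip rack is lifted off its hooks and clear of the tips (x of rack_blue in the frame of stand below -0.05 m and height (world z) of rack_blue above 0.07 m), for 0.05 s.
2. the rack stands on the well's floor with the fingers still holding it (z of rack_blue in the frame of well_floor between -0.005 and 0.005 m and horizontal distance between rack_blue and well_floor below 0.01 m and angle between rack_blue's own z axis and vertical below 0.08 rad and contact force between the fingers and rack_blue above 0.5 N), for 0.1 s.
3. the start button is pressed in with the rack seated and let go (z of rack_blue in the frame of well_floor between -0.005 and 0.005 m and horizontal distance between rack_blue and well_floor below 0.01 m and angle between rack_blue's own z axis and vertical below 0.08 rad and value of joint start above 0.0045 m and contact force between the fingers and rack_blue below 0.1 N), for 0.05 s.
At the end, for the whole second after the job is handed in: Blue-grip rack released and at rest in the well: within 5 mm of floor height and 10 mm of centre, tilt under 0.08 rad; start button pressed at least 4.5 mm after that and out again (under 2 mm); orange-grip rack still hanging within 30 mm of its start (z of rack_blue in the frame of well_floor between -0.005 and 0.005 m and horizontal distance between rack_blue and well_floor below 0.01 m and angle between rack_blue's own z axis and vertical below 0.08 rad and z of rack_orange in the frame of stand above 0.06 m and distance of rack_orange from where it was at the start of the episode below 0.03 m and linear speed of rack_blue below 0.02 m/s and value of joint start below 0.002 m); the robot touches nothing.
It fails at once if the start button is pressed in before the rack is in the well (value of joint start above 0.003 m and z of rack_blue in the frame of well_floor above 0.01 m).
It fails at once if the orange-grip rack is knocked or taken off its hooks (moved over 40 mm) (distance of rack_orange from where it was at the start of the episode above 0.04 m).
It fails at once if one of the six bystanders on the bench is pushed over 30 mm or tipped (distance of any of sharps_bin, specimen_pot, tip_box, slide_box, reagent_bottle, tube_rack from where it was at the start of the episode above 0.03 m or angle between any of sharps_bin, specimen_pot, tip_box, slide_box, reagent_bottle, tube_rack's own z axis and vertical above 0.3 rad).
It also fails if it takes over 64 s, if anything falls off the work surface, if the arm or the gripper's body presses on something with over 40 N, if the wrist force passes 120 N, or if a joint passes its speed limit or range.

## Working session

There is one attempt and no reset: what is moved stays moved. The work goes in short steps, Python scripts to look and compute and a tool call to move; the robot and the scene stay as the last step left them, time stands still between calls to the robot, and variables do not carry over. Pictures are saved under pics/ and viewed, at most 10 in all, crops included, and the job is handed in when it is done.

Besides the shell and the picture viewer there is one more tool, called after ">>>" as name(argument=value, ...) on one line, values as JSON. send_rows: Moves the arm, as the interface text tells. Its arguments: {"type":"object","properties":{"moves":{"type":"array"},"grip_force":{"type":"number"}},"required":["moves"]}

```bash
mkdir -p pics
cat > h.py <<'E'
import numpy as np, cv2
from rig import sense, grab_frame, sign_off
def cam(f):
    R=cv2.Rodrigues(np.array(f["rvec"],float))[0]; t=np.array(f["tvec"],float).ravel(); return R,t,np.array(f["mtx"],float)
def ray(f,px):
    R,t,K=cam(f); d=R.T@np.linalg.solve(K,[px[0],px[1],1]); return -R.T@t,d/np.linalg.norm(d)
def onz(f,px,z):
    o,d=ray(f,px); return o+d*(z-o[2])/d[2]
def proj(f,P):
    return cv2.projectPoints(np.array(P,float).reshape(-1,1,3),np.array(f["rvec"],float),np.array(f["tvec"],float),cam(f)[2],None)[0].reshape(-1,2)
def tri(f1,p1,f2,p2):
    o1,d1=ray(f1,p1);o2,d2=ray(f2,p2)
    s=np.linalg.lstsq(np.c_[d1,-d2],o2-o1,rcond=None)[0]
    a=o1+s[0]*d1;b=o2+s[1]*d2
    return (a+b)/2,np.linalg.norm(a-b)
E
python3 - <<'E'
from h import *
import pickle
F={n:grab_frame(n) for n in("side","top")}
pickle.dump(F,open("F.pkl","wb"))
for n,f in F.items():
    cv2.imwrite(f"pics/{n}.png",f["img"][:,:,::-1]); R,t,K=cam(f); print(n,-R.T@t,R[2],K[0,0])
print(sense())
E
```

```text
side [-320.58368261 1261.76478019 1064.49124046] [ 0.49889766 -0.71535185 -0.48925744] 497.45284554719433
top [ 229.00652677  -11.70199132 2092.18217502] [ 0.16522909 -0.00214162 -0.98625289] 490.0218508227081
{'clock': 0.1, 'qpos': array([ 1.29561987e+00,  3.53553730e-01,  1.63405261e+00,  6.99132728e-06,
        1.15521233e+00, -2.40332363e-03]), 'qvel': array([ 0.00063713, -0.00062834, -0.00118437, -0.00075405, -0.00084038,
       -0.00027823]), 'joint_efforts': array([-1.04561786e-03, -6.06360126e+01, -3.42823756e+01, -1.35378028e-05,
        4.00008648e-03,  1.20299308e-05]), 'eef_pos': array([168.25411979, 601.45817068, 210.05555163]), 'tcp_rot': array([-3.14036666e+00, -9.33923948e-06,  2.86881669e+00]), 'contact_force': array([-0.14268442,  0.22791675, -0.48812782]), 'wrist_torque': array([-0.02417373, -0.05750483, -0.00394654]), 'grasp_force': 0.0, 'opening': 1.000615897327821}
```

View pics/side.png

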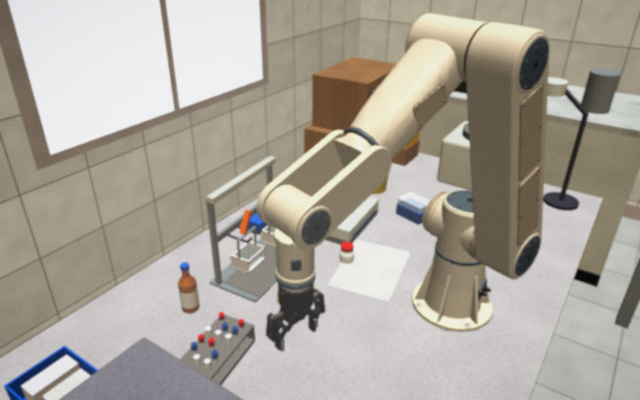

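View pics/top.png

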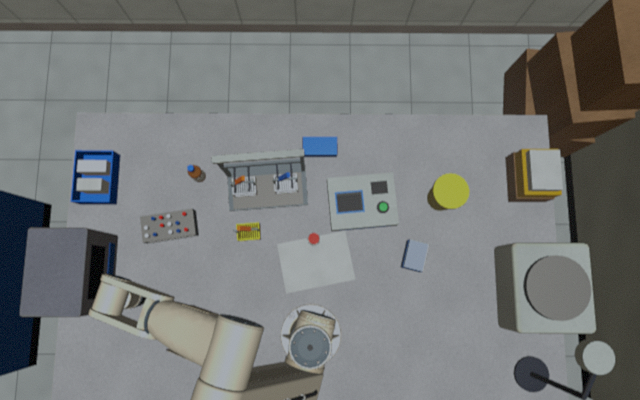

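The side view shows the arm in front of the stand, with part of the blue grip at about (257,222) and orange at (246,222). In the top view the blue rack is at (285,182), orange at (242,183), the yellow decoy at (248,231), and the loader at (363,201) with its well at (349,202) and green button at (383,207).

Candidates (top view): blue grip (285,180), orange grip (240,183), yellow thing (248,231), blue slide box (320,146). I choose the blue grip at (285,180) and check it in a crop.

Run:
```python
from h import *
import pickle
F=pickle.load(open("F.pkl","rb")); f=F["top"]
c=f["img"][140:240,200:410,::-1]
cv2.imwrite("pics/c1.png",cv2.resize(c,None,fx=3.8,fy=3.8,interpolation=cv2.INTER_CUBIC))
for n,p,z in(("bluegrip",(285,177),240),("orange",(240,183),240),("well",(349,202),70),("btn",(383,207),75),("lampL",(213,158),347),("lampR",(304,153),347),("yel",(248,231),50),("pot",(314,239),65)):
    print(n,onz(f,p,z).round())
h=cv2.cvtColor(f["img"],cv2.COLOR_RGB2HSV)
def blobs(nm,lo,hi):
    m=cv2.inRange(h,lo,hi); n,l,s,ce=cv2.connectedComponentsWithStats(m)
    for i in range(1,n):
        if s[i,4]>8: print(nm,s[i],ce[i].round(1))
blobs("blue",(100,120,60),(125,255,255));blobs("green",(45,100,50),(85,255,255))
```

```text
bluegrip [613. 102. 240.]
orange [588. 275. 240.]
well [ 543. -156.   70.]
btn [ 522. -297.   75.]
lampL [660. 360. 347.]
lampR [681.  27. 347.]
yel [421. 265.  50.]
pot [388. -11.  65.]
blue [303 137  34  19 632] [319.8 145.9]
blue [ 71 150  43  54 936] [ 94.  178.1]
blue [188 165   6   6  30] [190.4 167.6]
blue [279 172  11   8  50] [284.5 175.8]
blue [361 191   2  10  10] [361.7 195.5]
blue [335 193   8  20  25] [337.  204.4]
blue [151 217   4   3   9] [152.7 218.1]
blue [107 243   4  31  66] [108.7 258.1]
green [379 203   9   8  60] [382.9 206.4]
```

View pics/c1.png

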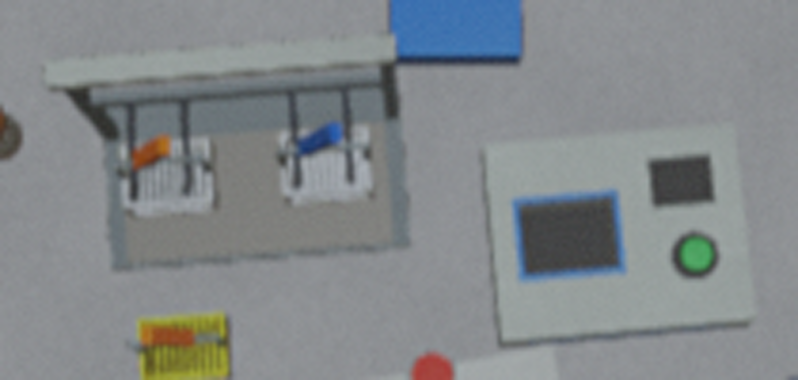

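The crop shows the blue grip at about (284,176) in full-image pixels, hanging on the right hook pair (world -y side). It leans up to the right (-y), so stand x is roughly world +x. I'll raise the arm and clear it from the views.

>>> send_rows(moves=[[[0,0,0.048,0,0,0,0],[0,0,0.048,0,0,0,0],[0,0,0.048,0,0,0,0],[0,0,0.048,0,0,0,0],[0,0,0.048,0,0,0,0],[0.028,-0.038,0,0,0,0.05,0],[0.028,-0.038,0,0,0,0.05,0],[0.028,-0.038,0,0,0,0.05,0],[0.028,-0.038,0,0,0,0.05,0],[0.028,-0.038,0,0,0,0.05,0]]])

```text
clock: 1.1
eef_pos: [309.0, 410.1, 450.4]
tcp_rot: [-3.141, -0.0, 3.121]
contact_force: [0.1, 0.1, 0.6]
opening: 0.498
grasp_force: 0.0
```

>>> send_rows(moves=[[[0.028,-0.038,0,0,0,0.05,0],[0.028,-0.038,0,0,0,0.035,0],[0.028,-0.038,0,0,0,0,0],[-0.01,-0.045,0,0,0,0,0],[-0.01,-0.045,0,0,0,0,0],[-0.01,-0.045,0,0,0,0,0],[-0.01,-0.045,0,0,0,0,0],[-0.01,-0.045,0,0,0,0,0],[-0.01,-0.045,0,0,0,0,0],[-0.01,-0.045,0,0,0,0,0]]])

```text
clock: 2.1
eef_pos: [321.3, -18.5, 450.6]
tcp_rot: [-3.141, 0.0, -3.079]
contact_force: [1.3, -0.7, -0.1]
opening: 0.503
grasp_force: 0.0
```

Run:
```python
from h import *
import pickle
F={n:grab_frame(n) for n in("side","top")}
pickle.dump(F,open("F2.pkl","wb"))
s=F["side"]["img"][:,:,::-1]; t=F["top"]["img"][:,:,::-1]
a=cv2.resize(s[140:300,170:420],(800,512),interpolation=cv2.INTER_CUBIC)
cv2.imwrite("pics/s2.png",a)
f=F["top"]; h=cv2.cvtColor(f["img"],cv2.COLOR_RGB2HSV)
# well: blue edging
m=cv2.inRange(h,(100,90,50),(125,255,255)); m2=np.zeros_like(m); m2[185:220,330:370]=m[185:220,330:370]
pts=cv2.findNonZero(m2)[:,0,:]; P=np.array([onz(f,p,70)[:2] for p in pts],np.float32)
r=cv2.minAreaRect(P); print("well",r,len(P))
g=cv2.inRange(h,(45,100,50),(85,255,255)); M=cv2.moments(g,True); print("btn",onz(f,(M['m10']/M['m00'],M['m01']/M['m00']),75).round(1))
```

```text
well ((545.2896728515625, -157.32473754882812), (90.17877960205078, 115.73046112060547), 5.552366256713867) 158
btn [ 524.4 -296.5   75. ]
```

View pics/s2.png

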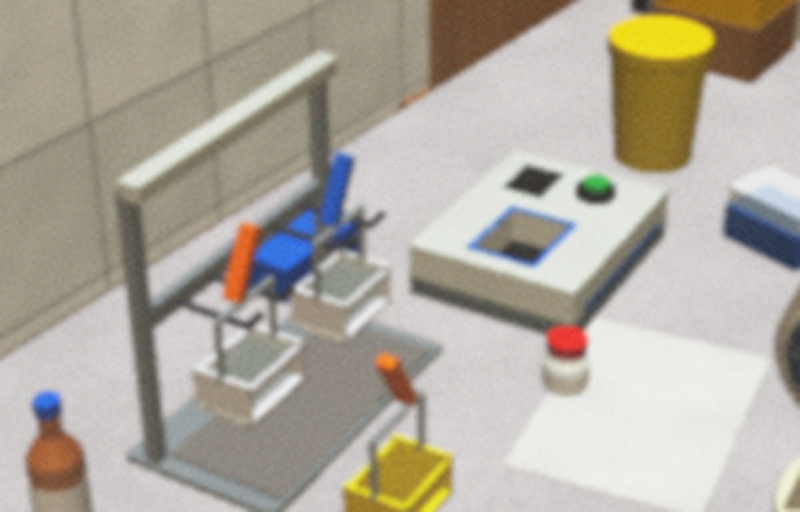

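Side crop: the blue grip runs from about (278,188) to (273,209) in full-image pixels, is unobstructed and hangs behind orange (which is at about (246,222)). The loader well is at (334,213) and the button at (357,198). Next I triangulate both grips, which sit 170 mm apart along stand y.

Run:
```python
from h import *
import pickle
F=pickle.load(open("F2.pkl","rb"))
def cen(n,lo,hi,box):
    f=F[n];h=cv2.cvtColor(f["img"],cv2.COLOR_RGB2HSV);m=cv2.inRange(h,lo,hi);k=np.zeros_like(m);x0,y0,x1,y1=box;k[y0:y1,x0:x1]=255;m&=k
    q=cv2.findNonZero(m)[:,0,:]; r=cv2.boundingRect(q); M=q.mean(0); print(n,r,M.round(1),len(q)); return M
B=((100,110,50),(125,255,255));O=((3,120,80),(18,255,255));G=((45,100,50),(85,255,255))
R={}
for nm,c,bs,bt in(("blue",B,(268,184,284,211),(275,168,294,186)),("orange",O,(236,206,254,238),(230,170,248,190)),("btn",G,(345,190,370,206),(370,195,395,215))):
    R[nm],e=tri(F["side"],cen("side",*c,bs),F["top"],cen("top",*c,bt)); print(nm,R[nm].round(1),"gap",e.round(1))
d=R["orange"]-R["blue"]; print(d,np.linalg.norm(d),"yaw",np.arctan2(-d[0],d[1]))
f=F["side"];h=cv2.cvtColor(f["img"],cv2.COLOR_RGB2HSV);m=cv2.inRange(h,*B)[200:226,312:352]
q=cv2.findNonZero(m)[:,0,:]+[312,200];P=np.array([onz(f,p,70)[:2] for p in q],np.float32);print("well side",cv2.minAreaRect(P))
f=F["top"]
# crossbar ends of the blue rack in top, z=190
for p in((280,158),(370,150)): print("bar",onz(f,(200+p[0]/3.8,140+p[1]/3.8),190).round(1))
for p in((47,88),(396,62)): print("lamp front low",onz(f,(200+p[0]/3.8,140+p[1]/3.8),325).round(1))
for p in((113,268),(408,245)): print("base front",onz(f,(200+p[0]/3.8,140+p[1]/3.8),12).round(1))
```

```text
side (268, 188, 13, 23) [274.1 199.7] 127
top (278, 172, 12, 9) [284.1 176. ] 54
blue [618.8 106.5 231.7] gap 0.3
side (240, 210, 12, 24) [244.7 221.5] 161
top (235, 176, 9, 8) [239.2 179.6] 45
orange [601.9 278.5 237.6] gap 1.0
side (352, 195, 8, 5) [355.8 197.2] 32
top (379, 203, 9, 8) [382.8 206.4] 59
btn [ 521.4 -294.9   89.3] gap 2.1
[-16.95373273 172.01438859   5.91261315] 172.94894602561627 yaw 0.09824267645440522
well side ((542.7296142578125, -130.69749450683594), (80.2878189086914, 33.489776611328125), 1.6573817729949951)
bar [604.5 149.7 190. ]
bar [613.5  56.2 190. ]
lamp front low [645.9 366.1 325. ]
lamp front low [673.9  27.  325. ]
base front [512.3 350.5  12. ]
base front [540.4  18.4  12. ]
```

Triangulated blue bar centre is z 231.7 mm (232 expected), the grips are 173 mm apart (170 expected), and stand yaw is about 0.088. That puts the grip point near (615,104,240). I pre-approach from -x with the tool tilted.

>>> send_rows(moves=[[[0.029,0.0185,-0.025,0.083,0.0073,0.004,0],[0.029,0.0185,-0.025,0.083,0.0073,0.004,0],[0.029,0.0185,-0.025,0.083,0.0073,0.004,0],[0.029,0.0185,-0.025,0.083,0.0073,0.004,0],[0.029,0.0185,-0.025,0.083,0.0073,0.004,0],[0.029,0.0185,-0.025,0.083,0.0073,0.004,0],[0,0,-0.031,0,0,0,0],[0,0,-0.031,0,0,0,0],[0,0,0,0,0,0,0]]])

```text
clock: 3.1
eef_pos: [493.8, 94.8, 234.7]
tcp_rot: [2.64, -0.014, -3.052]
contact_force: [0.1, -0.2, 0.9]
opening: 0.497
grasp_force: 0.0
```

Run:
```python
from h import *
from scipy.spatial.transform import Rotation as R
s=sense(); c=R.from_euler('xyz',s["tcp_rot"])
t=R.from_rotvec([0,0,.088])*R.from_rotvec([.5,0,0])*R.from_euler('xyz',[np.pi,0,np.pi])
print(s["eef_pos"],c.as_matrix().round(3),(t*c.inv()).as_rotvec().round(4),s["qpos"].round(2))
```

```text
[493.80626786  94.7584776  234.70742413] [[-0.996 -0.071 -0.055]
 [-0.089  0.874  0.477]
 [ 0.014  0.48  -0.877]] [ 0.0001 -0.0145 -0.0012] [-0.15  0.21  1.88  0.51  1.24 -2.03]
```

>>> send_rows(moves=[[[0.03,0.0025,0.003,0,-0.0145,0,0],[0.03,0.0025,0,0,0,0,0],[0.03,0.0025,0,0,0,0,0],[0.02,0.0015,0,0,0,0,0],[0.01,0.001,0,0,0,0,0],[0,0,0,0,0,0,0]]])

```text
clock: 3.7
eef_pos: [617.2, 104.4, 242.6]
tcp_rot: [2.643, 0.009, -3.053]
contact_force: [-0.4, -0.6, -0.0]
opening: 0.498
grasp_force: 0.0
```

Run:
```python
from h import *
import pickle
F={n:grab_frame(n) for n in("side","top")}
pickle.dump(F,open("F3.pkl","wb"))
a=cv2.resize(F["side"]["img"][150:270,200:330,::-1],(520,480),interpolation=cv2.INTER_CUBIC)
b=cv2.resize(F["top"]["img"][140:220,250:310,::-1],(270,360),interpolation=cv2.INTER_CUBIC)
c=np.zeros((480,790,3),np.uint8);c[:,:520]=a;c[:360,520:]=b
cv2.imwrite("pics/g1.png",c); print(sense()["eef_pos"])
```

```text
[615.6262726  104.13704014 242.17421854]
```

View pics/g1.png

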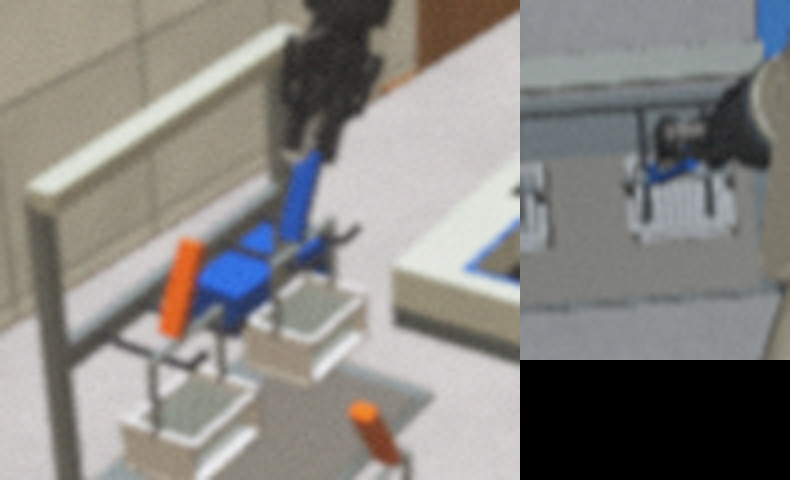

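The side view shows the whole blue bar still visible, with its top at crop (316,155) and the fingertips just above and behind it. The tips seem to miss it, so I check the projection of the TCP against the bar.

Run:
```python
from h import *
import pickle
from scipy.spatial.transform import Rotation as R
F=pickle.load(open("F3.pkl","rb"));s=sense();c=R.from_euler('xyz',s["tcp_rot"]).as_matrix();p=s["eef_pos"];print(s["tcp_rot"],s["clock"])
z=c[:,2];y=c[:,1];print("z",z,"y",y)
for n in F:
    for nm,q in(("tcp",p),("tip",p+17*z),("tip+y",p+17*z+25*y),("tip-y",p+17*z-25*y),("body",p-56*z)):
        u=proj(F[n],q)[0]; print(n,nm,u.round(1),(u-np.array([200,150]))*4 if n=="side" else (u-[250,140])*4.5+[520,0])
```

```text
[ 2.64296576  0.00773857 -3.05263486] 3.8
z [-0.03571594  0.47693291 -0.87821374] y [-0.08170936  0.87443858  0.47820575]
side tcp [275.2 197. ] [300.67629491 187.91553842]
side tip [274.  201.8] [295.93972672 207.19190996]
side tip+y [270.3 201.5] [281.35468536 206.03730762]
side tip-y [277.5 202.1] [310.14334164 208.31631726]
side body [279.1 181.1] [316.32664339 124.22344752]
top tcp [284.5 176.2] [675.13867225 162.8260283 ]
top tip [282.6 177.1] [666.75750381 167.0094801 ]
top tip+y [276.7 177. ] [640.33871757 166.36481908]
top tip-y [288.4 177.3] [692.84035913 167.64594386]
top body [290.8 173. ] [703.6883154  148.57550264]
```

Run:
```python
from h import *
import pickle
from scipy.spatial.transform import Rotation as R
F0=pickle.load(open("F.pkl","rb"))
for n in F0: print(n,proj(F0[n],[[168,602,210],[168,602,193],[168,602,266]]).round(1))
F=pickle.load(open("F3.pkl","rb"));s=sense();c=R.from_euler('xyz',s["tcp_rot"]).as_matrix();p=s["eef_pos"];z=c[:,2];y=c[:,1]
out=[]
for n,(x0,y0,w,h) in(("side",(250,160,60,70)),("top",(255,150,60,70))):
    k=6.5;a=cv2.resize(F[n]["img"][y0:y0+h,x0:x0+w,::-1],None,fx=k,fy=k,interpolation=cv2.INTER_CUBIC)
    for q,col in((p,(0,0,255)),(p+17*z+20*y,(0,255,0)),(p+17*z-20*y,(0,255,255)),(p-56*z,(255,0,255))):
        u=(proj(F[n],q)[0]-[x0,y0]+.5)*k; cv2.drawMarker(a,tuple(int(v) for v in u),col,0,10,1)
    out.append(a)
cv2.imwrite("pics/g2.png",np.hstack(out))
```

```text
side [[296.1 350.5]
 [296.2 355.9]
 [295.8 332.3]]
top [[150.9 293.6]
 [152.3 293.5]
 [145.8 294.1]]
```

View pics/g2.png

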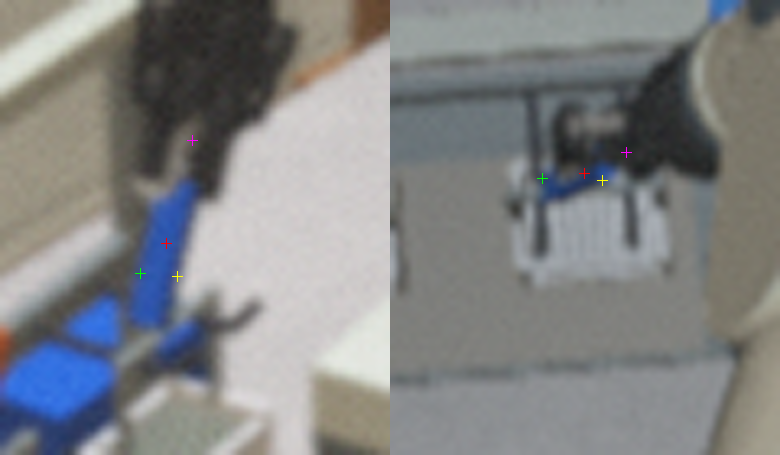

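The fingers are visibly short of where the reported TCP projects: the tips sit near crop (140,190) and (208,197), against predicted (140,273) and (177,276). I triangulate the tips, then compare with the base and the start frame to size the bias.

Run:
```python
from h import *
import pickle
from scipy.spatial.transform import Rotation as R
F2=pickle.load(open("F2.pkl","rb"));F=pickle.load(open("F3.pkl","rb"));s=sense();c=R.from_euler('xyz',s["tcp_rot"]).as_matrix();p=s["eef_pos"]
for a,b in(((271.5,189.2),(282.7,176.5)),((282,190.3),(290.7,176.9))):
    q,e=tri(F["side"],a,F["top"],b);print("tip",q.round(1),"gap",e.round(1),"in tool frame",(c.T@(q-p)).round(1))
f=F2["top"];print("base",proj(f,[[0,0,0],[0,0,100]]).round(1), "side",proj(F2["side"],[[0,0,0],[0,0,100]]).round(1))
# gripper at F2 pose (321,-18.5,450): tip predicted
print(proj(F2["side"],[[321,-18,450],[321,-18,433],[321,-18,506]]).round(1),proj(f,[[321,-18,450],[321,-18,433],[321,-18,506]]).round(1))
a=cv2.resize(F2["side"]["img"][200:340,380:520,::-1],(480,480));b=cv2.resize(f["img"][220:320,270:370,::-1],(300,300))
o=np.zeros((480,780,3),np.uint8);o[:,:480]=a;o[:300,480:]=b;cv2.imwrite("pics/g3.png",o)
```

```text
tip [613.9 112.8 274.9] gap 14.8 in tool frame [  0.7  23.4 -24.6]
tip [607.8  78.3 259.5] gap 3.7 in tool frame [ 10.  -13.7 -27.2]
base [[310.8 334.2]
 [310.7 337.1]] side [[450.4 303.9]
 [455.  279. ]]
[[372.7 148.7]
 [372.4 153.7]
 [373.9 131.7]] [[316.  250.1]
 [316.  250.4]
 [316.1 249.1]]
```

View pics/g3.png

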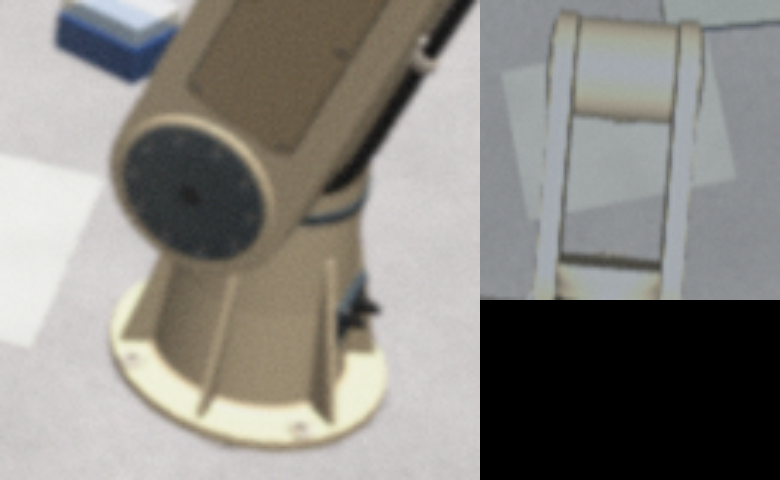

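The base projects correctly (top 311,337), but the fingertips lie about 30–35 mm behind the reported position along the tool axis, with little lateral error. I trust the images and advance along the tool axis in small steps, watching force.

>>> send_rows(moves=[[[0,0.004,-0.0075,0,0,0,0],[0,0.004,-0.0075,0,0,0,0],[0,0.004,-0.0075,0,0,0,0],[0,0,0,0,0,0,0]]])

```text
clock: 4.2
eef_pos: [615.2, 116.5, 217.7]
tcp_rot: [2.643, 0.006, -3.053]
contact_force: [0.7, -0.0, -0.7]
opening: 0.497
grasp_force: 0.0
```

Run:
```python
from h import *
import pickle
F={n:grab_frame(n) for n in("side","top")}
pickle.dump(F,open("F4.pkl","wb"))
out=[]
for n,(x0,y0,w,h) in(("side",(250,160,60,70)),("top",(255,150,60,70))):
    out.append(cv2.resize(F[n]["img"][y0:y0+h,x0:x0+w,::-1],None,fx=6.5,fy=6.5,interpolation=cv2.INTER_CUBIC))
cv2.imwrite("pics/g4.png",np.hstack(out)); s=sense();print(s["eef_pos"],s["contact_force"])
```

```text
[616.07100457 116.09566841 218.8388156 ] [-0.29625028  0.08709049  0.43093837]
```

View pics/g4.png

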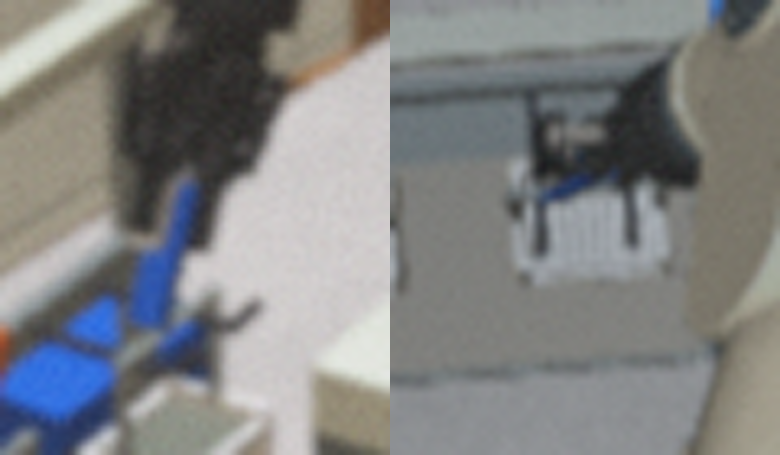

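Now the fingers straddle the bar's upper end: bar top at crop (185,185), near fingertip at (150,240). I advance about 10 mm more and close.

>>> send_rows(moves=[[[-0.002,0.0025,-0.005,0,0,0,0],[-0.001,0.0025,-0.005,0,0,0,0],[0,0,0,0,0,0,-1],[0,0,0,0,0,0,-1],[0,0,0,0,0,0,-1],[0,0,0,0,0,0,-1],[0,0,0,0,0,0,-1],[0,0,0,0,0,0,-1]]], grip_force=60)

```text
clock: 5.1
eef_pos: [613.4, 120.8, 209.1]
tcp_rot: [2.643, 0.008, -3.053]
contact_force: [-0.4, -0.3, -3.0]
opening: 0.154
grasp_force: 59.7
```

Held at about 13–14 mm, which matches the bar. Now lift.

>>> send_rows(moves=[[[0,0,0.008,0,0,0,-1],[0,0,0.01,0,0,0,-1],[0,0,0.01,0,0,0,-1],[0,0,0.01,0,0,0,-1],[0,0,0,0,0,0,-1]]], grip_force=80)

```text
clock: 5.6
eef_pos: [614.4, 120.9, 249.4]
tcp_rot: [2.643, 0.011, -3.053]
contact_force: [-0.1, -0.4, -3.5]
opening: 0.153
grasp_force: 78.9
```

Run:
```python
from h import *
import pickle
F={n:grab_frame(n) for n in("side","top")}
pickle.dump(F,open("F5.pkl","wb"))
out=[]
for n,(x0,y0,w,h) in(("side",(230,160,80,90)),("top",(245,145,70,90))):
    out.append(cv2.resize(F[n]["img"][y0:y0+h,x0:x0+w,::-1],None,fx=5.2,fy=5.2,interpolation=cv2.INTER_CUBIC))
cv2.imwrite("pics/g5.png",np.hstack(out)); s=sense();print(s["eef_pos"],s["contact_force"],s["opening"])
```

```text
[613.47936144 120.8510596  247.58647513] [-0.58122642 -0.35969638 -3.43164934] 0.15173731964944637
```

View pics/g5.png

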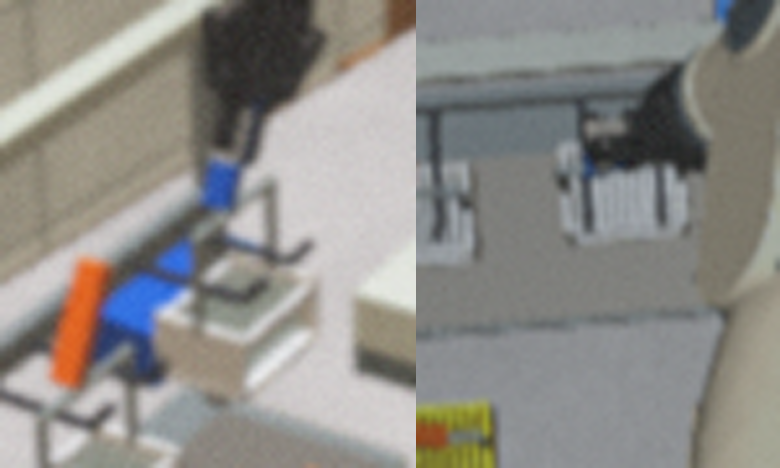

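The rack is up with its crossbar clear above the hooks (bar at crop (235,205), hook tips at (265,285) and (310,245)). Move out to -x.

>>> send_rows(moves=[[[-0.012,-0.001,0,0,0,0,-1],[-0.018,-0.0016,0,0,0,0,-1],[-0.02,-0.0018,0,0,0,0,-1],[-0.02,-0.0018,0,0,0,0,-1],[-0.02,-0.0018,0,0,0,0,-1],[-0.02,-0.0018,0,0,0,0.006,-1],[-0.015,-0.001,0,0,0,0.006,-1],[-0.005,-0.001,0,0,0,0,-1],[0,0,0,0,0,0,-1]]])

```text
clock: 6.6
eef_pos: [483.0, 109.0, 247.3]
tcp_rot: [2.643, 0.008, -3.042]
contact_force: [0.9, 0.5, -3.0]
opening: 0.154
grasp_force: 78.8
```

Run:
```python
from h import *
import pickle
F={n:grab_frame(n) for n in("side","top")}
pickle.dump(F,open("F6.pkl","wb"));F5=pickle.load(open("F5.pkl","rb"));s=sense();print(s["eef_pos"],s["tcp_rot"],s["contact_force"],s["opening"])
for n in F:
    d=cv2.absdiff(F[n]["img"],F5[n]["img"]).max(2)
    h=cv2.cvtColor(F[n]["img"],cv2.COLOR_RGB2HSV)
    m=((d>25)&(h[:,:,2]>165)&(h[:,:,1]<60)).astype(np.uint8)
    k,l,st,c=cv2.connectedComponentsWithStats(m)
    for i in range(1,k):
        if st[i,4]>25: print(n,st[i],c[i].round(1))
print(proj(F["top"],[[484,93,165],[484,93,115]]),proj(F["side"],[[484,93,165],[484,93,115]]))
```

```text
[484.15694964 109.01806059 247.3419153 ] [ 2.643166    0.0090041  -3.04171601] [ 0.64106364 -0.65018088 -3.1996071 ] 0.14929447072335136
side [420   0  23  11  67] [431.9   4. ]
side [446   0  45  14 308] [466.1   3.8]
side [391   3  25  17 181] [399.9   9.9]
side [372  15  15   5  51] [380.2  16.6]
side [390  28   8  12  45] [393.2  33.8]
side [368  30  14   9  41] [375.2  34.6]
side [389  40  12  10  34] [394.7  44.1]
side [377  51  11  11  26] [381.8  55.2]
side [326  82   5   8  26] [327.7  85.6]
side [313 108  25  33 250] [324.7 126.1]
side [380 113  25  14 238] [393.3 118.9]
side [314 145  12   4  28] [319.7 146.3]
side [391 163  17  39 420] [400.  180.7]
side [274 183  10  25 142] [278.5 195. ]
side [300 198  14  22  56] [306.2 210.8]
side [275 214  17  23 123] [282.6 224.9]
side [403 219   5  17  45] [405.8 225.5]
side [303 224  20  14  63] [314.1 231.1]
side [316 233   7   7  31] [318.9 235.6]
top [327 182  17  20 174] [335.7 192. ]
top [281 241  23  37 239] [292.8 259.3]
top [ 233  309   46   40 1309] [256.6 328.6]
top [ 280  316   63   40 1656] [309.7 335.7]
[[287.92031774 212.71613378]
 [288.56505253 214.33414647]] [[308.74329561 226.45940243]
 [308.72266919 238.81973486]]
```

>>> send_rows(moves=[[[0,-0.015,0,0,0,0,-1],[0.004,-0.026,0,0,0,0,-1],[0.008,-0.03,0,0,0,0,-1],[0.008,-0.03,0,0,0,0,-1],[0.008,-0.03,0,0,0,0,-1],[0.008,-0.03,0,0,0,0,-1],[0.008,-0.03,0,0,0,0,-1],[0.008,-0.03,0,0,0,0,-1],[0.006,-0.02,0,0,0,0,-1],[0.002,-0.008,0,0,0,0,-1]]])

```text
clock: 7.7
eef_pos: [544.3, -142.7, 246.5]
tcp_rot: [2.644, 0.008, -3.043]
contact_force: [-0.1, 0.3, -2.7]
opening: 0.152
grasp_force: 79.0
```

>>> send_rows(moves=[[[0,0,-0.01,0,0,0,-1],[0,0,-0.01,0,0,0,-1],[0,0,0,0,0,0,-1],[0,0,0,0,0,0,-1],[0,0,0,0,0,0,-1]]])

```text
clock: 8.2
eef_pos: [543.4, -139.3, 227.5]
tcp_rot: [2.643, 0.008, -3.04]
contact_force: [-0.4, -0.1, -2.1]
opening: 0.15
grasp_force: 79.0
```

Run:
```python
from h import *
import pickle
F={n:grab_frame(n) for n in("side","top")}
pickle.dump(F,open("F7.pkl","wb"));s=sense();print(s["eef_pos"],s["tcp_rot"],s["opening"])
out=[]
for n,(x0,y0,w,h) in(("side",(295,165,80,80)),("top",(322,165,80,80))):
    out.append(cv2.resize(F[n]["img"][y0:y0+h,x0:x0+w,::-1],None,fx=5,fy=5,interpolation=cv2.INTER_CUBIC))
cv2.imwrite("pics/g6.png",np.hstack(out))
```

```text
[ 543.55532689 -139.60104446  227.64191975] [ 2.64337117  0.00871767 -3.04073073] 0.14812303907197552
```

View pics/g6.png

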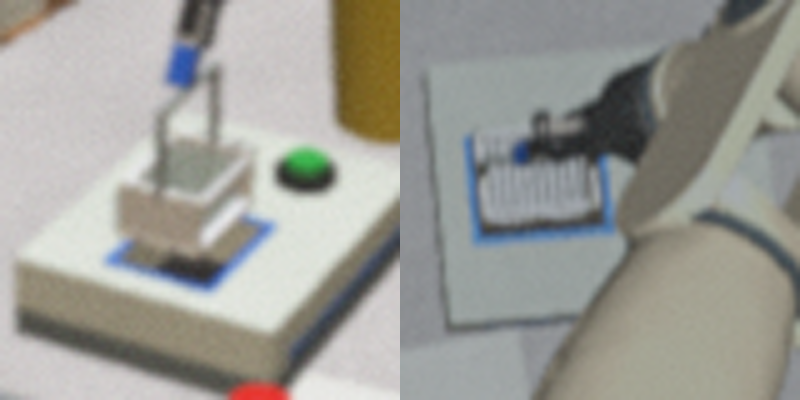

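The rack hangs over the well: in the top crop its body spans about (475,135)–(605,230) inside the blue edge (470–612, 135–242), so it sits slightly to +x. The side view shows it upright above the well. I compare projected rim corners with the observed corners.

Run:
```python
from h import *
import pickle
F=pickle.load(open("F7.pkl","rb"))
def rect(c,hx,hy,a,z):
    r=np.array([[np.cos(a),-np.sin(a)],[np.sin(a),np.cos(a)]]);q=np.array([[1,1],[1,-1],[-1,-1],[-1,1]])*[hx,hy]
    return np.c_[q@r.T+c,[z]*4]
off={"side":(295,165),"top":(322,165)}
for n in F:
    f=lambda P:((proj(F[n],P)-off[n]+.5)*5+([0,0] if n=="side" else [400,0])).round().tolist()
    print(n,"rim",f(rect((545,-157),35,48,.1,143.5)),"\n bottom",f(rect((545,-157),35,48,.1,93.5)),"\n well outer",f(rect((545.3,-157.3),45,58,.1,70)))
# edge profiles: bright rack vs surroundings
g=cv2.cvtColor(F["top"]["img"],cv2.COLOR_RGB2GRAY).astype(int); hs=cv2.cvtColor(F["top"]["img"],cv2.COLOR_RGB2HSV)
for c in(342,347,352,357): print("top col",c,g[188:218,c],"S",hs[205:218,c,1])
for r in(196,200,205): print("top row",r,g[r,332:366],"S",hs[r,332:366,1])
```

```text
side rim [[121.0, 181.0], [179.0, 128.0], [260.0, 149.0], [205.0, 203.0]] 
 bottom [[121.0, 238.0], [177.0, 184.0], [257.0, 205.0], [203.0, 261.0]] 
 well outer [[103.0, 267.0], [171.0, 201.0], [273.0, 228.0], [208.0, 297.0]]
top rim [[481.0, 134.0], [599.0, 123.0], [609.0, 208.0], [490.0, 220.0]] 
 bottom [[478.0, 145.0], [594.0, 134.0], [603.0, 217.0], [487.0, 228.0]] 
 well outer [[464.0, 139.0], [602.0, 126.0], [614.0, 232.0], [475.0, 245.0]]
top col 342 [158 157 162 164 158 155 160 150 127 120 137 151 151 148 152 150 150 151
 156 162 157 134  84  80 105 135 154 158 159 156] S [ 16  17  15  14  13   6  80 121  86  33  14  10  11]
top col 347 [153 153 159 150 113  72  53  54  60  81 131 157 155 151 147 152 152 154
 159 158 143 104  80  96 122 147 158 158 157 158] S [ 18  18  14   7   5  21  97 101  53  14  11  13  13]
top col 352 [136 133 134 111  78  62  55  43  62 104 140 154 160 157 157 157 154 159
 161 161 134  83  80 106 128 151 156 158 157 155] S [ 17  17  15  15   6  54 118  98  38  13  13  13  13]
top col 357 [ 92 113 112  78  50  44  44  54  88 122 138 142 144 146 146 146
[... 290 characters left out ...]
17  17  16  12  18  21  23  67 149 176 116  19   6
   9  10   8  19  21  10  21  11   3   4  15  81 126  78  22  14]
top row 200 [159 159 156 138 108  94 124 145 152 161 151 159 148 161 154 155 149 145
 152 148 160 144 154 141 155 144 138 115 148 131 109 127 156 160] S [ 13  10  19  80 132  50   6   9  16  17  19  17  15  14  16  16  18  17
  16  20  17  16  17  17  16  15  13   9   8  20 106  96  20  11]
top row 205 [160 160 159 146 115 108 147 163 152 159 151 153 151 150 160 154 161 150
 159 153 159 150 154 160 158 162 157 148 138 146 112 115 141 135] S [  9  11  10  36 121  87  13  14  16  15  16  18  18  18  18  18  15  19
  17  19  17  16  16  17  17  17  14  12   7   3  60 127  67   9]
```

Edge offsets in both views agree: the rack is at about (547.5,-154) and the well centre at about (546.5,-157.3). I correct by (-1,-3) mm and descend, watching force.

>>> send_rows(moves=[[[-0.001,-0.003,0,0,0,0,-1],[0,0,-0.008,0,0,0,-1],[0,0,-0.008,0,0,0,-1],[0,0,-0.005,0,0,0,-1],[0,0,-0.004,0,0,0,-1],[0,0,-0.004,0,0,0,-1],[0,0,0,0,0,0,-1]]])

```text
clock: 9.0
eef_pos: [542.1, -142.8, 197.5]
tcp_rot: [2.642, 0.007, -3.041]
contact_force: [-0.4, 0.2, -3.0]
opening: 0.153
grasp_force: 79.1
```

Run:
```python
from h import *
import pickle
F={n:grab_frame(n) for n in("side","top")}
s=sense();print(s["eef_pos"],s["contact_force"],s["wrist_torque"],s["opening"])
f=F["top"];g=cv2.cvtColor(f["img"],cv2.COLOR_RGB2GRAY).astype(int); hs=cv2.cvtColor(f["img"],cv2.COLOR_RGB2HSV)
for c in(342,347,352): print("col",c,g[200:218,c],"S",hs[200:218,c,1])
for r in(200,205): print("row",r,g[r,332:342],g[r,356:366],"S",hs[r,332:342,1],hs[r,356:366,1])
```

```text
[ 542.45527081 -142.90809192  198.19707125] [-0.65414391 -0.43380641 -2.14237634] [-0.44851516  0.02924397 -0.00959846] 0.15076838064804665
col 342 [147 151 152 153 153 153 159 165 167 152 121  93 107 137 151 156 158 159] S [ 17  19  18  15  18  18  17  16  15  15   6  54 119  84  33  13  13  13]
col 347 [128 147 151 150 146 148 147 153 152 150 135 105 114 148 158 158 159 157] S [ 30  17  19  20  18  15  18  15  15  12  18  77 112  52  14  11  14  14]
col 352 [154 158 156 156 150 151 153 164 157 128  98 105 130 149 157 154 156 156] S [ 16  16  19  16  16  16  16  18  16   4  37 114  94  44  11  10  13  13]
row 200 [158 160 156 139 110  80  72  86 132 159] [154 152 142 107 119 116 107 132 157 160] S [ 11  13  16  79 130  80  10  17  18  18] [ 19  18  17   9   6  29 111  92  17  14]
row 205 [160 160 160 148 118  99 133 163 155 156] [146 159 135 123 125 154 113 115 145 153] S [  9  11  11  38 118  94   6  14  17  16] [ 19  15  13   6   2  10  61 128  65  13]
```

The underside is at about 64 mm, already inside the rim with no contact force. Continue down.

>>> send_rows(moves=[[[0,0,-0.004,0,0,0,-1],[0,0,-0.004,0,0,0,-1],[0,0,-0.004,0,0,0,-1],[0,0,-0.004,0,0,0,-1],[0,0,-0.004,0,0,0,-1],[0,0,0,0,0,0,-1]]])

```text
clock: 9.7
eef_pos: [542.1, -142.8, 177.5]
tcp_rot: [2.642, 0.007, -3.041]
contact_force: [0.1, 0.2, -2.7]
opening: 0.153
grasp_force: 79.1
```

>>> send_rows(moves=[[[0,0,-0.004,0,0,0,-1],[0,0,-0.004,0,0,0,-1],[0,0,-0.003,0,0,0,-1],[0,0,-0.002,0,0,0,-1],[0,0,0,0,0,0,-1]]])

```text
clock: 10.2
eef_pos: [542.2, -142.8, 164.8]
tcp_rot: [2.643, 0.008, -3.041]
contact_force: [-1.5, -0.3, -3.4]
opening: 0.153
grasp_force: 79.1
```

>>> send_rows(moves=[[[0,0,-0.002,0,0,0,-1],[0,0,-0.0015,0,0,0,-1],[0,0,-0.001,0,0,0,-1],[0,0,0,0,0,0,-1]]])

```text
clock: 10.6
eef_pos: [542.3, -142.9, 160.6]
tcp_rot: [2.643, 0.008, -3.041]
contact_force: [-0.1, -0.2, -3.4]
opening: 0.15
grasp_force: 79.1
```

>>> send_rows(moves=[[[0,0,-0.001,0,0,0,-1],[0,0,0,0,0,0,-1]]])

```text
clock: 10.8
eef_pos: [542.4, -142.9, 159.6]
tcp_rot: [2.643, 0.008, -3.041]
contact_force: [0.6, -0.1, -2.6]
opening: 0.152
grasp_force: 79.1
```

>>> send_rows(moves=[[[0,0,-0.001,0,0,0,-1],[0,0,0,0,0,0,-1]]])

```text
clock: 11.0
eef_pos: [542.7, -143.1, 159.3]
tcp_rot: [2.643, 0.009, -3.041]
contact_force: [-0.1, -1.8, 3.8]
opening: 0.152
grasp_force: 79.8
```

Contact at the expected floor height (159.1 predicted). I press a hair more and hold.

>>> send_rows(moves=[[[0,0,-0.001,0,0,0,-1],[0,0,0,0,0,0,-1],[0,0,0,0,0,0,-1],[0,0,0,0,0,0,-1]]])

```text
clock: 11.4
eef_pos: [542.9, -143.2, 159.2]
tcp_rot: [2.643, 0.01, -3.041]
contact_force: [-2.6, -2.9, 11.3]
opening: 0.151
grasp_force: 80.9
```

Run:
```python
from h import *
import pickle
F={n:grab_frame(n) for n in("side","top")};pickle.dump(F,open("F8.pkl","wb"))
s=sense();print(s["eef_pos"],s["contact_force"])
F2=pickle.load(open("F2.pkl","rb"));F7=pickle.load(open("F7.pkl","rb"))
# grip-bar bottom/crossbar: blue grip blob in side, seated vs hover
for n,G in(("hover",F7),("now",F)):
    h=cv2.cvtColor(G["side"]["img"],cv2.COLOR_RGB2HSV);m=cv2.inRange(h,(100,110,50),(125,255,255))[165:205,315:345]
    q=cv2.findNonZero(m)[:,0]+[315,165];print(n,cv2.boundingRect(q),q.mean(0))
g=cv2.cvtColor(F["side"]["img"],cv2.COLOR_RGB2GRAY).astype(int)
print(proj(F["side"],[[546.5,-157,25],[546.5,-157,75]]))
def rect(c,hx,hy,a,z):
    r=np.array([[np.cos(a),-np.sin(a)],[np.sin(a),np.cos(a)]]);q=np.array([[1,1],[1,-1],[-1,-1],[-1,1]])*[hx,hy]
    return np.c_[q@r.T+c,[z]*4]
print("seated rim",proj(F["side"],rect((546.5,-157.3),35,48,.1,75)).round(1).tolist())
for c in(325,330,334,338,342): print(c,g[200:228,c])
```

```text
[ 542.92158449 -143.21886231  159.26110799] [-1.81557918 -2.07076935 10.79062112]
hover (329, 174, 5, 8) [331.06451613 177.77419355]
now (329, 191, 6, 7) [331.53125 193.8125 ]
[[331.70690316 223.70683436]
 [332.01589933 212.7807737 ]]
seated rim [[318.3, 216.1], [329.6, 205.2], [345.5, 209.5], [334.7, 220.7]]
325 [224 224 220 218 217 218 213 198 165 146 163 186 189 166 138 134 153 175
 164 159 182 212 223 222 192 161 141 139]
330 [158 163 181 189 180 165 174 175 165 151 142 141 140 136 139 142 141 155
 180 178 164 164 200 221 221 204 167 146]
334 [148 202 222 220 212 188 168 164 153 149 146 146 144 141 140 141 143 144
 153 175 172 156 156 195 219 227 216 181]
338 [ 98 120 145 155 154 152 136 133 148 149 144 145 143 147 151 169 187 193
 183 157 139 149 179 208 222 227 227 212]
342 [218 223 225 221 223 221 215 194 179 175 171 173 185 194 181 155 137 153
 184 209 220 221 225 225 226 225 224 225]
```

The rim rows in the side view match the seated prediction (338: 217 against 217.3; 342: 213 against 213.1), so the rack is on the floor and still held. Now release and retreat along the tool axis.

>>> send_rows(moves=[[[0,0,0,0,0,0,0],[0,0,0,0,0,0,0],[0,0,0,0,0,0,0],[0,0,0,0,0,0,0],[0.0005,-0.005,0.009,0,0,0,0],[0.0005,-0.005,0.009,0,0,0,0],[0.001,-0.0095,0.0175,0,0,0,0],[0.001,-0.0095,0.0175,0,0,0,0],[0.001,-0.0095,0.0175,0,0,0,0],[0.001,-0.0095,0.0175,0,0,0,0]]], grip_force=40)

```text
clock: 12.5
eef_pos: [547.6, -191.9, 247.4]
tcp_rot: [2.644, 0.009, -3.041]
contact_force: [0.7, -1.2, 0.3]
opening: 0.499
grasp_force: 0.0
```

>>> send_rows(moves=[[[0,-0.02,0.02,0,0,0,0],[-0.005,-0.02,0.02,-0.1,-0.01,0,-1],[-0.005,-0.02,0.01,-0.1,-0.01,0,-1],[-0.005,-0.02,0,-0.1,-0.01,0,-1],[-0.005,-0.02,0,-0.1,-0.01,0,-1],[-0.001,-0.005,0,-0.1,-0.01,0,-1],[0,0,0,0,0,0,-1],[0,0,0,0,0,0,-1]]])

```text
clock: 13.3
eef_pos: [526.5, -295.4, 296.6]
tcp_rot: [-3.14, 0.008, -3.037]
contact_force: [-0.7, 0.0, 0.5]
opening: 0.001
grasp_force: 0.0
```

Run:
```python
from h import *
import pickle
F={n:grab_frame(n) for n in("side","top")};pickle.dump(F,open("F9.pkl","wb"))
s=sense();print(s["eef_pos"],s["tcp_rot"],s["contact_force"],s["opening"])
# whole blue grip on the rack visible now: side bbox; expected seated bar ends/centre
h=cv2.cvtColor(F["side"]["img"],cv2.COLOR_RGB2HSV);m=cv2.inRange(h,(100,110,50),(125,255,255))[150:205,305:350]
q=cv2.findNonZero(m)[:,0]+[305,150];print(cv2.boundingRect(q),q.mean(0))
r=(546.5,-157.3);print("exp bar centre",proj(F["side"],[r[0],r[1]+4.3,25+157]),"top end",proj(F["side"],[r[0],r[1]-14,25+191]))
h=cv2.cvtColor(F["top"]["img"],cv2.COLOR_RGB2HSV);g=cv2.inRange(h,(45,100,50),(85,255,255));print("green visible top",cv2.countNonZero(g))
# dark gripper tip in side near the button line
d=cv2.absdiff(F["side"]["img"],pickle.load(open("F2.pkl","rb"))["side"]["img"]).max(2);v=cv2.cvtColor(F["side"]["img"],cv2.COLOR_RGB2GRAY)
m=((d>40)&(v<90)).astype(np.uint8);m[:, :320]=0;m[:,420:]=0
k,l,st,c=cv2.connectedComponentsWithStats(m);[print(st[i],c[i]) for i in range(1,k) if st[i,4]>40]
p=s["eef_pos"];print("pred tip",proj(F["side"],[p-[0,0,17],p,p+[0,0,16]]))
```

```text
[ 526.55111933 -296.0390787   295.834576  ] [-3.13968212  0.00678387 -3.03781556] [ 0.64842741 -0.21212022  0.84280027] -0.0015120092955424765
(329, 178, 8, 20) [332.78823529 188.05882353]
exp bar centre [[332.13862406 188.8524872 ]] top end [[334.95543167 179.00164386]]
green visible top 59
[388   3  24  43 824] [399.17839806  23.93082524]
[342  45  12  27 190] [347.41052632  56.61578947]
[ 392   50   26   90 1640] [404.18963415  96.1695122 ]
[378  52  12  15  56] [384.98214286  61.35714286]
[376  73  15  10  77] [383.64935065  77.96103896]
[350  85  36  59 840] [367.50833333 112.14047619]
[396 139  18  10 112] [403.14285714 143.6875    ]
[397 158  23  62 973] [408.4717369  187.39568345]
[330 180   7  19  45] [333.02222222 189.93333333]
[398 221  22  44 641] [408.50390016 240.17316693]
pred tip [[356.90435031 153.79213098]
 [357.1199761  149.73731434]
 [357.3246378  145.88867627]]
```

The released grip bar is at (332.8,188) in the side view against the expected (332,189), so the rack is seated. The closed fingertips again show about 24 mm behind the reported TCP, so I go down to a safe height for either reading and then creep.

>>> send_rows(moves=[[[-0.002,0,-0.03,0,0,0,-1],[0,0,-0.04,0,0,0,-1],[0,0,-0.04,0,0,0,-1],[0,0,-0.04,0,0,0,-1],[0,0,-0.03,0,0,0,-1],[0,0,-0.01,0,0,0,-1],[0,0,0,0,0,0,-1]]])

```text
clock: 14.1
eef_pos: [523.6, -295.9, 104.2]
tcp_rot: [-3.14, 0.004, -3.038]
contact_force: [0.7, -0.0, 0.5]
opening: 0.001
grasp_force: 0.0
```

Run:
```python
from h import *
import pickle
F={n:grab_frame(n) for n in("side","top")};pickle.dump(F,open("F10.pkl","wb"))
s=sense();p=s["eef_pos"];print(p,s["contact_force"])
f=F["side"];d=cv2.absdiff(f["img"],pickle.load(open("F2.pkl","rb"))["side"]["img"]).max(2);v=cv2.cvtColor(f["img"],cv2.COLOR_RGB2GRAY)
m=((d>40)&(v<100)).astype(np.uint8);m[:, :340]=0;m[:,375:]=0;m[:120]=0
k,l,st,c=cv2.connectedComponentsWithStats(m)
for i in range(1,k):
    if st[i,4]>20: ys=np.where(l==i); b=ys[0].max(); print(st[i],"tip px",ys[1][ys[0]>=b-1].mean(),b)
print("pred tcp-17,tcp,+16,+30",proj(f,[p-[0,0,17],p,p+[0,0,16],p+[0,0,30]]).round(1).tolist(),"btn",proj(f,[524.5,-296,78]))
```

```text
[ 525.23143241 -296.63957582  106.81038581] [ 0.24312799 -0.40387662  0.02950737]
[369 120   6  13  51] tip px 370.77777777777777 132
[349 145  20  44 556] tip px 356.0 188
pred tcp-17,tcp,+16,+30 [[355.0, 196.7], [355.2, 193.0], [355.4, 189.5], [355.5, 186.4]] btn [[354.92586801 199.31161474]]
```

>>> send_rows(moves=[[[0,0,-0.005,0,0,0,-1],[0,0,-0.005,0,0,0,-1],[0,0,-0.005,0,0,0,-1],[0,0,-0.005,0,0,0,-1],[0,0,-0.004,0,0,0,-1],[0,0,-0.003,0,0,0,-1],[0,0,0,0,0,0,-1]]])

```text
clock: 14.9
eef_pos: [524.1, -295.7, 78.1]
tcp_rot: [-3.138, 0.006, -3.037]
contact_force: [0.0, -0.3, 0.2]
opening: 0.001
grasp_force: 0.0
```

>>> send_rows(moves=[[[0,0,-0.003,0,0,0,-1],[0,0,-0.003,0,0,0,-1],[0,0,-0.002,0,0,0,-1],[0,0,0,0,0,0,-1]]])

```text
clock: 15.3
eef_pos: [524.4, -295.9, 70.6]
tcp_rot: [-3.138, 0.007, -3.037]
contact_force: [-0.6, 0.5, 2.1]
opening: -0.0
grasp_force: 0.9
```

>>> send_rows(moves=[[[0,0,-0.002,0,0,0,-1],[0,0,-0.002,0,0,0,-1],[0,0,0,0,0,0,-1]]])

```text
clock: 15.6
eef_pos: [524.5, -296.0, 66.7]
tcp_rot: [-3.138, 0.007, -3.037]
contact_force: [-0.6, 0.1, 3.7]
opening: -0.0
grasp_force: 2.0
```

Force is rising like a spring (2.1 N, then 3.7 N), so the button is moving. Continue to full travel.

>>> send_rows(moves=[[[0,0,-0.0015,0,0,0,-1],[0,0,-0.0015,0,0,0,-1],[0,0,0,0,0,0,-1]]])

```text
clock: 15.9
eef_pos: [524.6, -296.0, 65.2]
tcp_rot: [-3.137, 0.007, -3.037]
contact_force: [-5.8, 3.0, 19.6]
opening: -0.003
grasp_force: 9.5
```

>>> send_rows(moves=[[[0,0,-0.001,0,0,0,-1],[0,0,0,0,0,0,-1],[0,0,0,0,0,0,-1]]])

```text
clock: 16.2
eef_pos: [524.6, -296.0, 65.0]
tcp_rot: [-3.137, 0.007, -3.037]
contact_force: [-8.0, 4.4, 28.2]
opening: 0.002
grasp_force: 13.8
```

The button is bottomed out (the force is well past 5 N). Release and rise.

>>> send_rows(moves=[[[0,0,0.004,0,0,0,-1],[0,0,0.01,0,0,0,-1],[0,0,0.03,0,0,0,-1],[0,0,0.04,0,0,0,-1],[0,0,0.04,0,0,0,-1],[0,0,0.04,0,0,0,-1],[0,0,0.04,0,0,0,-1],[0,0,0,0,0,0,-1],[0,0,0,0,0,0,-1]]])

```text
clock: 17.1
eef_pos: [524.7, -296.1, 267.6]
tcp_rot: [-3.137, 0.008, -3.037]
contact_force: [-0.1, 0.1, -0.6]
opening: -0.002
grasp_force: 0.0
```

Run:
```python
from h import *
s=sense();print(s["eef_pos"],s["contact_force"])
f=grab_frame("side");h=cv2.cvtColor(f["img"],cv2.COLOR_RGB2HSV)
for nm,lo,hi,(x0,y0,x1,y1) in(("blue",(100,110,50),(125,255,255),(305,150,350,205)),("orange",(3,120,80),(18,255,255),(236,206,254,238)),("green",(45,100,50),(85,255,255),(345,190,370,206))):
    q=cv2.findNonZero(cv2.inRange(h,lo,hi)[y0:y1,x0:x1])[:,0]+[x0,y0];print(nm,q.mean(0).round(1),len(q))
```

```text
[ 524.66723848 -296.08130551  267.56794705] [-0.09242434  0.05152382 -0.64490813]
blue [332.8 188.1] 85
orange [244.8 221.6] 165
green [355.8 197.2] 33
```

The blue rack, orange rack and button are all where they should be.

```bash
python3 -c "from rig import sign_off; print(sign_off())"
```

```text
the job is handed in; nothing more can be done
None
```

The blue-grip rack is standing on the well floor and released. After that the start button was pressed fully in and let go. The orange rack still hangs where it was, and the job is handed in at about 17 s of the 64 s allowed (no verdict came back).

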